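Run the blade mill on pulse

TASK

First switch the small blade mill on by flipping the toggle on its nose across to on (the side with the short bar). Then fit its lid through the collar's slots, and turn it clockwise to the pulse mark, halfway to the lock, stopping well before it clicks locked. A spring turns the lid back, so finish while still holding it in the gripper on the pulse mark; leave the cups, glass and shaker round it where they are.

Things in the scene. Friction and masses are not known exactly. Their poses are not given: they have to be found in the camera images.
- mill: Blade mill, fixed: white housing 95 mm high (foot 124 mm across, steel collar on top 94 mm), white switch nose 58 mm wide, 40 high, reaching 120 mm from the axis. Origin on the axis at worktop level, z up, nose toward its -x, its left +y. Collar mouth 63 mm across, two entry slots facing each other, 16 mm wide, out to 39 mm from the axis, 0.524 rad anticlockwise of the mill's x from above.
- collar_top (a point): Centre of the collar's mouth, on the mill's axis at the collar's flat top, 95 mm above the worktop.
- entry_dot (a point): Raised dot on the collar's top, 43 mm from the axis, outside the front entry slot (a second dot lies across the mouth): the lid's bar points along the line of the two dots when the lugs go down the slots.
- pulse_bar (a point): Single raised bar on the collar's top at its front, 43 mm from the axis on the mill's -x side (a second one across the mouth): the pulse mark. It lies 30 degrees clockwise of the entry dot seen from above; the double bar another 30 degrees on is the lock.
- toggle (a joint): Over-centre toggle on the nose, rad: 0 = off, leaning 0.4 rad to the mill's left (+y, ring mark); 0.8 = on, leaning 0.4 to its right (-y, short bar mark). Its axis lies along the mill's x, 42 mm above the worktop; the bat stands 97 mm in front of the mill's axis. It snaps over past 0.4 and stays; about 2 N at the tip moves it.
- toggle_tip (a point): End of the steel toggle bat (7 to 10 mm thick, 40 mm long), about 80 mm above the worktop.
- mill_lid: Black lid, upright on the worktop, 70 to 130 g. Origin: centre of its underside, z up. Plug 58 mm across, 16 high; cap 75 across, from 16 to 22; bar grip along its x, 52 long, 16 wide, from 22 to 46 mm up, white pointer strips at its ends. Two lugs on its x axis under the bar's ends, 10 wide, out to 35.5 mm, 3 to 8 mm up. Same after a half turn. Home, its underside is 79 mm above the worktop.
- lid_grip (a point): Middle of the lid's bar grip, 36 mm above the lid's underside.
- interlock (a joint): Sprung ring under the collar, pushed round by the lid's lugs, rad, 0 at rest, growing as the lid turns clockwise. It reads the lid's turn from the entry dots less 0.09: 0.43 on the pulse mark. Return torque 0.06 N m at first, 0.12 at pulse. The lugs feel the click plungers from 0.57, go over them at about 0.77, and are locked at 0.95.
- cocoa_shaker: Steel cocoa shaker, 64 mm across, 90 mm high, a bystander behind the mill. Origin at the centre of its underside.
- dosing_cup: Steel dosing cup, 68 mm across, 82 mm high, a bystander behind the mill to the left. Origin at the centre of its underside.
- cup_blue_1: Blue espresso cup, 63 mm across, 56 mm high, a bystander to the right. Origin at the centre of its underside.
- water_glass_2: Water glass, 67 mm across, 85 mm high, a bystander to the right. Origin at the centre of its underside.
Mind the look-alikes: they are no part of the job. What is shaped like the mill_lid but pink or yellow is not meant.

How it is judged:
On the way, in this order (a step that is already met when the one before it is completed fails the run):
1. the mill's toggle is flipped to on, the lid not yet in the collar (value of joint toggle above 0.65 rad and value of joint interlock below 0.1 rad), for 0.2 s.
2. the lid is down in the collar, its lugs through the slots (z of mill_lid in the frame of mill below 0.083 m and horizontal distance between mill_lid and mill below 0.005 m and angle between mill_lid's own z axis and vertical below 0.1 rad), for 0.1 s.
At the end, for the whole second after the job is handed in: Toggle on (over 0.65 rad); the lid in the collar (underside within 4 mm of home, within 5 mm of the axis, upright within 0.1 rad), the fingers gripping it with over 2 N and keeping it turned to the pulse mark within 7 degrees: interlock at rest between 0.31 and 0.55 rad (all of step 2 and value of joint toggle above 0.65 rad and value of joint interlock between 0.31 and 0.55 rad and velocity of joint interlock between -0.1 and 0.1 rad/s and z of mill_lid in the frame of mill above 0.076 m and contact force between the fingers and mill_lid above 2 N); the arm keeps its last pose, push and grip.
It fails at once if the lid is turned over the lock click (value of joint interlock above 0.77 rad).
It fails at once if a bystander is moved by more than 3 cm (distance of any of cocoa_shaker, dosing_cup, cup_blue_1, water_glass_2 from where it was at the start of the episode above 0.03 m).
It also fails if it takes over 51 s, if anything falls off the work surface, if the arm or the gripper's body presses on something with over 40 N, if the wrist force passes 120 N, or if a joint passes its speed limit or range.

ROBOT

A 7-joint arm with a two-finger parallel gripper is mounted at the origin on a cart in front of the work surface, level with it; the furniture and walls round the work are solid. World frame = base frame: x ahead of the robot, y to its left, z up, the work surface at z = 0. Lengths are in m, angles in rad, forces in N, time in s.
With the tool pointing down it reaches from about 0.4 to 0.85 m from the base axis. Payload 4.5 kg.
Tool frame: the origin (TCP) lies at the very end of the fingers, on their centre line; the grasp point (between the pads) lies 19 mm behind it; z points along the fingers, y is the line along which they close (so a half turn about z gives the same grasp; the last joint's range is limited). The gripper opens to 88 mm and grips with 3 to 60 N. Pads are 18 mm wide; open, the fingers measure 123 mm over their backs; the gripper's body (75 mm by 187 mm) begins 45 mm behind the grasp point.
Start: joints at [-1.222, 0.689, -0.195, 1.565, 0.157, 0.902, -0.215], TCP at [0.193, 0.594, 0.239] pointing down, gripper open.
Joint ranges: [-3.01, 3.01], [-0.46, 2.08], [-1.47, 1.51], [0.13, 2.56], [-1, 4.14], [0.04, 2.09], [-2.66, 2.66]. Speed limits (rad/s): [2.57, 2.57, 3.14, 3.14, 3.14, 3.14, 3.14].

INTERFACE

Orientations are given as a unit quaternion [x, y, z, w].
In Python, from plant import r, eyes, nets gives the robot as it stands.
- The arm moves only by the shell command python3 -m pendant 'ROWS' [FORCE]. ROWS is JSON, a list of rows, each an object of numbers: "claw": the opening, from 0 (shut) to 1 (fully open); "dx", "dy", "dz": the shift along the world's x, y, z in mm; "twist": the turn about the world's z in rad. In form: [{"claw": .., "dx": .., "dy": .., "dz": .., "twist": ..}, ...]. A call has 1 to 8 rows; each row is the pose to reach, as a shift and turn from the pose commanded when the call began; what a row does not reach only later rows make up. A row lasts 1/10 s, in which the tool goes at most 50 mm and 8.59 degrees, less where a joint would pass 70% of its speed; a pose out of reach is approached as far as the arm can. A call with a gripper value outside its range is refused whole. The fingers move at their own pace and stop on an object; FORCE is the grip in N (left out, the last holds). Time passes only in rows, so rows that repeat a pose let the fingers close. It gives the time, the measured TCP pose, the force, the opening and the grip force at its end, in the units of the state.
- r.get_state(): the state, without advancing time (a new reading comes with each control period).
- eyes.snapshot(name): name is "scene" or "top"; returns (picture, depth): 400x640x3 uint8, blue, green, red; 400x640 float32, m along the optical axis (not along the pixel's ray), 0 where there is no reading.
- eyes.camera_info(name): a dict with "K" (3x3 intrinsics, pixels), "world_to_cam" (4x4, takes a point from world to camera coordinates). Camera axes: x right, y down, z forward; pixel columns grow to the right and rows downward; lengths in m; the calibration is good to about 2 mm. A picture is of the moment at which its call begins. camera_info takes no time and is no camera call.
- r.finish_job(): hands the job in; it is judged then, once.
Trained networks look in the newest picture that a camera, given by its name, has taken for a name from the list of things; names that differ only in an ending like _2 or _b are one class to them, and where a whole thing is asked for, a point or a joint stands for the part that bears it (a point fixed in the world has none). Each returns a list of dicts, best first, with "confidence" (0 to 1); they miss things now and then, are a little off and sometimes report something else, mostly with a low value. They report only what shows in the picture. A call takes as long as a camera call. They do not tell look-alikes from the thing itself.
- nets.spot_in(camera, query): "box" ([left, top, width, height] as shares, 0 to 1, of the picture: columns of its width, rows of its height, round what is visible of it).
- nets.place_of(camera, query): "position" ([column, row] as shares, 0 to 1, of the picture: columns of its width, rows of its height: a listed point, or the origin of a listed thing).
The state is a dict: "clock": time; "q": joint angles; "qd": joint speeds; "joint_torque": joint torques, N m; "tool_pos": TCP position; "eef_rot": TCP orientation; "contact_force": force on the tool from outside, world axes, zero at the start; "moment": the same for the moment, N m; "opening": opening from 0.0 (shut) to 1.0 (fully open); "finger_force": force on a finger pad.
Only numpy, scipy, OpenCV 4.12 (cv2) and the standard library are available. Lean on these libraries where they do the work, as an engineer would, in place of code of your own. Each camera call takes 0.05 s, during which the arm holds its last target. There are 200 camera calls.

## Working session

There is one attempt and no reset: what is moved stays moved. The work goes in short steps, Python scripts to look and compute and a shell command to move; the robot and the scene stay as the last step left them, time stands still between calls to the robot, and variables do not carry over. Pictures are saved under pics/ and viewed, at most 10 in all, crops included, and the job is handed in when it is done.

```bash
ls; mkdir -p pics; cat > h.py <<'E'
import numpy as np, cv2
from plant import r, eyes, nets
def cam(n):
    i=eyes.camera_info(n); return np.array(i["K"]),np.array(i["world_to_cam"])
def ray(n,px,z=None):
    """pixel -> world point on plane z"""
    K,T=cam(n); C=np.linalg.inv(T); d=C[:3,:3]@np.linalg.inv(K)@[px[0],px[1],1]; o=C[:3,3]
    return o+d*(z-o[2])/d[2]
def proj(n,p):
    K,T=cam(n); c=K@(T[:3,:3]@np.array(p)+T[:3,3]); return c[:2]/c[2]
def cloud(n,depth):
    K,T=cam(n); v,u=np.mgrid[:400,:640]; 
    P=np.stack([(u-K[0,2])/K[0,0]*depth,(v-K[1,2])/K[1,1]*depth,depth,np.ones_like(depth)],-1)
    return (P@np.linalg.inv(T).T)[...,:3]
E
python3 - <<'E'
from h import *
for n in("scene","top"):
    p,d=eyes.snapshot(n); cv2.imwrite(f"pics/{n}0.png",p); np.save(f"d_{n}.npy",d)
    for q in("mill","collar_top","entry_dot","pulse_bar","toggle_tip","mill_lid","lid_grip"):
        for o in nets.place_of(n,q)[:4]: print(n,q,round(o["confidence"],2),np.round(np.array(o["position"])*[640,400],1))
print(r.get_state())
E
```

```text
pics
scene mill 0.9 [289.1 201.7]
scene collar_top 0.6 [282.3 180.8]
scene collar_top 0.29 [326.4 261.4]
scene entry_dot 0.88 [284.3 193. ]
scene toggle_tip 0.64 [261.8 206.8]
scene mill_lid 0.97 [323.3 258.7]
scene mill_lid 0.81 [345.5 220.3]
scene mill_lid 0.73 [381.1 269.9]
scene lid_grip 0.92 [326.6 252.9]
scene lid_grip 0.84 [344.9 206.6]
scene lid_grip 0.63 [384.5 265.1]
top mill 0.62 [293.5 194.7]
top collar_top 0.67 [295.8 191.5]
top entry_dot 0.72 [296.8 204.2]
top pulse_bar 0.68 [290.4 211.2]
top toggle_tip 0.53 [284.9 231.8]
top mill_lid 0.94 [350.4 189.5]
top mill_lid 0.62 [356.3 237.5]
top lid_grip 0.93 [347.  186.8]
top lid_grip 0.83 [405.5 218.9]
top lid_grip 0.76 [355.7 233.9]
{'clock': 0.8, 'q': array([-1.22222012,  0.68904153, -0.19462642,  1.56529794,  0.15730647,
        0.90248457, -0.21510272]), 'qd': array([-0.00107051, -0.00066535,  0.00144553, -0.00073325,  0.00151995,
       -0.00034664,  0.00156088]), 'joint_torque': array([-4.73702330e-04, -5.27440703e+01, -1.26739103e+00, -1.53732508e+01,
       -5.20499633e-02, -6.52012914e-04,  2.21594246e-05]), 'tool_pos': array([0.19347571, 0.5943367 , 0.23878046]), 'eef_rot': array([ 1.56717504e-01,  9.87643467e-01,  7.74299019e-05, -3.55952195e-07]), 'contact_force': array([ 0.17252293, -0.68154797,  0.91500706]), 'moment': array([ 0.04655815, -0.02038348, -0.00449552]), 'finger_force': 0.0, 'opening': 1.0012506318431602}
```

```bash
python3 - <<'E'
import cv2
t=cv2.imread("pics/top0.png"); cv2.imwrite("pics/topc.png",cv2.resize(t[140:270,240:440],None,fx=4,fy=4,interpolation=cv2.INTER_CUBIC))
E
```

```text
(no output)
```

View pics/scene0.png

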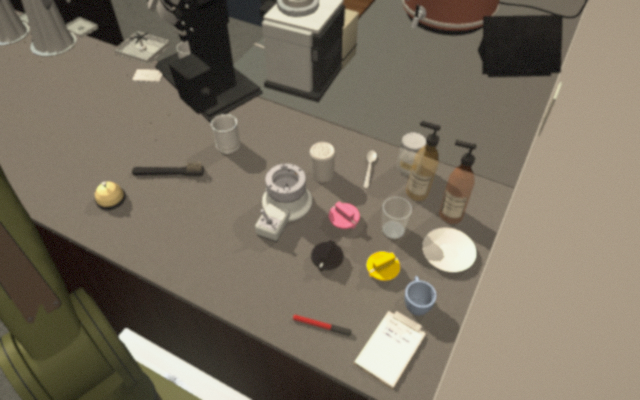

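View pics/topc.png

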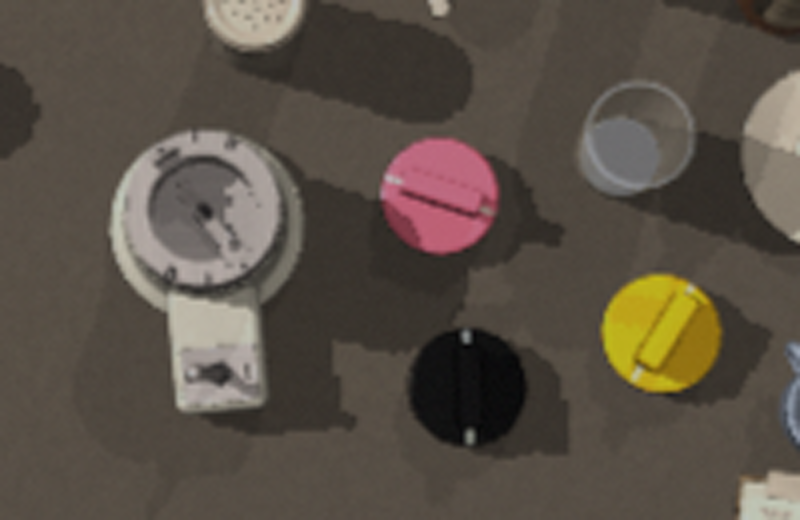

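Black lid: top (357,237), bar nearly vertical in the picture; the look-alikes are pink at (350,189) and yellow at (405,223), wrong colour. The black one fits the description and the enlarged crop confirms it. The mill is at (292,192) with its nose toward the robot. The toggle leans left, about (288,232), with the short bar at the right, (302,233).

```bash
python3 - <<'E'
from h import *
from scipy.optimize import least_squares
d=np.load("d_top.npy"); X=cloud("top",d); t=cv2.imread("pics/top0.png").astype(int)
ok=d>0
K,T=cam("top"); print("K",K[0,0],"cam",np.round(np.linalg.inv(T)[:3,3],3))
Z=X[...,2]
print("table z",np.median(Z[250:265,250:300]))
v,u=np.mgrid[:400,:640]
# collar
m=ok&(abs(Z-.095)<.006)&(u>262)&(u<318)&(v>168)&(v<216)
def rim(m):
    P=X[m][:,:2]; h=cv2.convexHull(P.astype(np.float32))[:,0]
    f=lambda p:np.hypot(*(h-p[:2]).T)-p[2]
    s=least_squares(f,[*P.mean(0),.045],loss="soft_l1",f_scale=.001).x; return s
c=rim(m); print("collar n",m.sum(),np.round(c,4),"z",np.median(Z[m]))
# nose top
m=ok&(abs(Z-.04)<.006)&(u>278)&(u<310)&(v>205)&(v<248)
P=X[m][:,:2].astype(np.float32); rr=cv2.minAreaRect(P); print("nose",m.sum(),rr,np.rad2deg(np.arctan2(*(c[:2]-P.mean(0))[::-1])),"z",np.median(Z[m]))
# toggle
m=ok&(Z>.055)&(u>276)&(u<310)&(v>222)&(v<248)&(np.hypot(X[...,0]-c[0],X[...,1]-c[1])>.07)
print("toggle pts",m.sum()); print(np.round(X[m],3)[:12]); 
for q,z in(((284.9,231.8),.08),((290.4,211.2),.095),((296.8,204.2),.095),((295.8,191.5),.095)): print(q,np.round(ray("top",q,z),4))
for q in ((207,278),(170,272),(163,155),(195,135),(230,142)): 
    p=ray("top",(240+q[0]/4-.4,140+q[1]/4-.4),.096); print("mark",q,np.round(p[:2],4),round(np.hypot(*(p[:2]-c[:2])),4),np.rad2deg(np.arctan2(p[1]-c[1],p[0]-c[0])))
print("tip scene", [np.round(ray("scene",(261.8,206.8),.08),4)])
# lid
b=t.max(2)
m=(b<45)&ok&(abs(Z-.022)<.012)&(abs(u-357)<17)&(abs(v-237)<17)
m2=ok&(abs(u-357)<16)&(abs(v-237)<16)&(abs(Z-.022)<.005); l=rim(m2); print("lid cap",m2.sum(),np.round(l,4))
m3=ok&(abs(u-357)<16)&(abs(v-237)<16)&(Z>.038); P=X[m3]; rr=cv2.minAreaRect(P[:,:2].astype(np.float32)); print("bar",m3.sum(),rr,np.median(P[:,2]))
w=(t.min(2)>95)&(abs(u-357)<14)&(abs(v-237)<16)
n,lab,st,ce=cv2.connectedComponentsWithStats(w.astype(np.uint8)); print([(s[4],np.round(k,1),np.round(ray("top",k,.046)[:2],4)) for s,k in zip(st[1:],ce[1:])])
E
```

```text
K 520.9190844083337 cam [ 0.432 -0.019  1.333]
table z 0.000736300732765649
collar n 607 [0.5958 0.0318 0.0466] z 0.09547426563857653
nose 618 ((0.5199061036109924, 0.018346350640058517), (0.0855020061135292, 0.0709696039557457), 9.900918006896973) 6.434072596319452 z 0.04049649391605159
toggle pts 24
[[0.5   0.038 0.08 ]
 [0.501 0.035 0.08 ]
 [0.501 0.033 0.079]
 [0.501 0.031 0.077]
 [0.501 0.029 0.069]
 [0.502 0.026 0.061]
 [0.498 0.04  0.074]
 [0.498 0.038 0.085]
 [0.498 0.035 0.081]
 [0.498 0.033 0.084]
 [0.498 0.031 0.076]
 [0.499 0.028 0.072]]
(284.9, 231.8) [0.5009 0.0429 0.08  ]
(290.4, 211.2) [0.5494 0.0298 0.095 ]
(296.8, 204.2) [0.5663 0.0147 0.095 ]
(295.8, 191.5) [0.5969 0.0176 0.095 ]
mark (207, 278) [0.5543 0.0276] 0.0417 -174.2129444832222
mark (170, 272) [0.5577 0.0497] 0.0421 154.84391115886493
mark (163, 155) [0.6283 0.0551] 0.0399 35.714105292737656
mark (195, 135) [0.6406 0.036 ] 0.045 5.460612302000886
mark (230, 142) [0.6366 0.0149] 0.0441 -22.431622594580148
tip scene [array([0.5068, 0.0425, 0.08  ])]
lid cap 507 [ 0.4941 -0.1332  0.0367]
bar 140 ((0.4944002330303192, -0.133356511592865), (0.015820659697055817, 0.04954517260193825), 89.6195068359375) 0.046171185631985856
[(np.int32(3), array([356., 224.]), array([ 0.5239, -0.131 ])), (np.int32(3), array([357., 249.]), array([ 0.4623, -0.1334]))]
```

```bash
python3 - <<'E'
import cv2
t=cv2.imread("pics/top0.png"); cv2.imwrite("pics/mz.png",cv2.resize(t[168:250,262:322],None,fx=7,fy=7,interpolation=cv2.INTER_CUBIC))
E
```

```text
(no output)
```

View pics/mz.png

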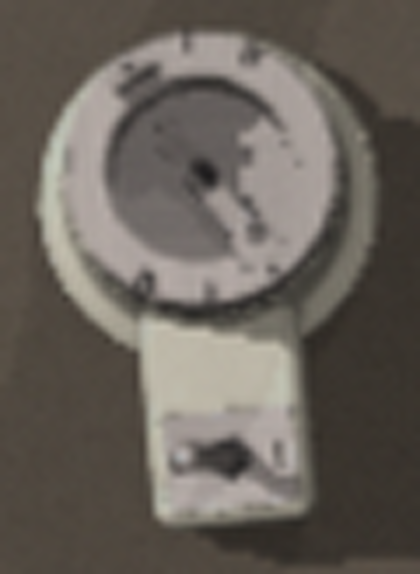

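Crop: pulse bars at (210,290)/(187,42), double bars left of the front one, toggle tip at the left (185,458), short bar at the right (280,455). From these: mill at about (0.597,0.032) with yaw about 0.10, and lid at (0.494,-0.133) with bar about 1° from x. Moving to the toggle with fingers closed, TCP goal (0.499,0.080).

```bash
python3 -m pendant '[{"claw":0,"dx":25,"dy":-43,"dz":0,"twist":0.05},{"claw":0,"dx":50,"dy":-85,"dz":0,"twist":0.1},{"claw":0,"dx":75,"dy":-128,"dz":0,"twist":0.15},{"claw":0,"dx":100,"dy":-170,"dz":0,"twist":0.2},{"claw":0,"dx":125,"dy":-213,"dz":0,"twist":0.25},{"claw":0,"dx":150,"dy":-256,"dz":0,"twist":0.3},{"claw":0,"dx":175,"dy":-298,"dz":0,"twist":0.35},{"claw":0,"dx":200,"dy":-340,"dz":0,"twist":0.38}]' 20
python3 -m pendant '[{"claw":0,"dx":25,"dy":-40,"dz":0},{"claw":0,"dx":50,"dy":-80,"dz":-10},{"claw":0,"dx":75,"dy":-120,"dz":-30},{"claw":0,"dx":100,"dy":-150,"dz":-60},{"claw":0,"dx":105,"dy":-170,"dz":-80},{"claw":0,"dx":105,"dy":-170,"dz":-80},{"claw":0,"dx":105,"dy":-170,"dz":-80}]'
```

```text
clock: 1.6
tool_pos: [0.3944, 0.2526, 0.239]
eef_rot: [-0.034, 0.999, 0.0, 0.0]
contact_force: [1.6, 0.5, 0.1]
opening: 0.298
finger_force: 0.0validation failed for argument at $[0]...
```

```bash
python3 -m pendant '[{"claw":0,"dx":25,"dy":-40,"dz":0,"twist":0},{"claw":0,"dx":50,"dy":-80,"dz":-10,"twist":0},{"claw":0,"dx":75,"dy":-120,"dz":-30,"twist":0},{"claw":0,"dx":100,"dy":-150,"dz":-60,"twist":0},{"claw":0,"dx":105,"dy":-172,"dz":-80,"twist":0},{"claw":0,"dx":105,"dy":-172,"dz":-110,"twist":0},{"claw":0,"dx":105,"dy":-172,"dz":-110,"twist":0}]'; python3 - <<'E'
from h import *
p,d=eyes.snapshot("top"); cv2.imwrite("pics/t1.png",cv2.resize(p[150:260,230:390],None,fx=5,fy=5))
s=r.get_state(); print(s["tool_pos"],s["eef_rot"],proj("top",s["tool_pos"]))
E
```

```text
clock: 2.3
tool_pos: [0.4968, 0.0809, 0.1262]
eef_rot: [-0.032, 0.999, -0.001, -0.003]
contact_force: [-0.0, 0.4, 0.3]
opening: 0.004
finger_force: 0.0
[0.49756606 0.08216898 0.12785984] [-3.26401083e-02  9.99465905e-01 -2.30413517e-04 -1.57294144e-03] [266.86489331 231.93943767]
```

View pics/t1.png

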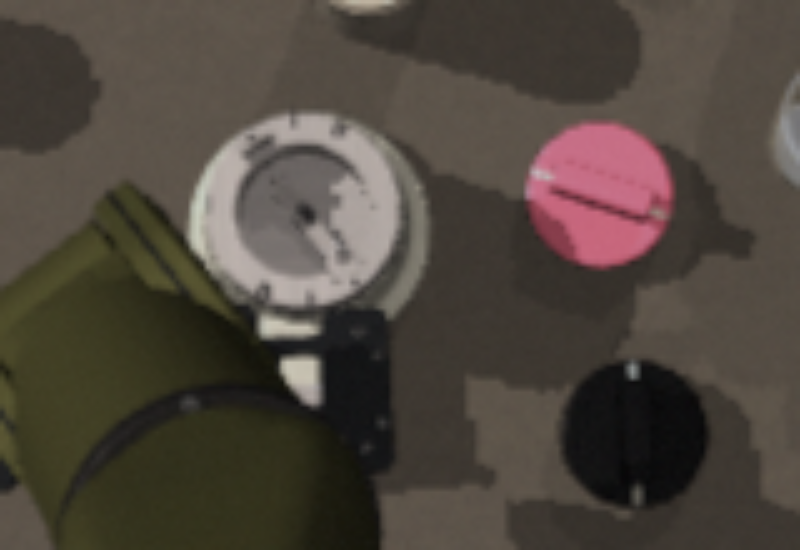

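```bash
python3 -m pendant '[{"claw":0,"dx":0,"dy":0,"dz":-30,"twist":0},{"claw":0,"dx":0,"dy":0,"dz":-62,"twist":0},{"claw":0,"dx":0,"dy":-8,"dz":-62,"twist":0},{"claw":0,"dx":0,"dy":-16,"dz":-62,"twist":0},{"claw":0,"dx":0,"dy":-24,"dz":-62,"twist":0},{"claw":0,"dx":0,"dy":-32,"dz":-62,"twist":0}]'; python3 -m pendant '[{"claw":0,"dx":0,"dy":-5,"dz":0,"twist":0},{"claw":0,"dx":0,"dy":-10,"dz":0,"twist":0},{"claw":0,"dx":0,"dy":-15,"dz":0,"twist":0},{"claw":0,"dx":0,"dy":-15,"dz":0,"twist":0}]'
```

```text
clock: 2.95
tool_pos: [0.4999, 0.0503, 0.0686]
eef_rot: [-0.032, 0.999, 0.001, 0.002]
contact_force: [0.8, 2.8, 2.1]
opening: 0.004
finger_force: 1.6
clock: 3.35
tool_pos: [0.4981, 0.0338, 0.0667]
eef_rot: [-0.032, 0.999, -0.001, -0.0]
contact_force: [0.4, 0.2, -0.3]
opening: 0.004
finger_force: 0.0
```

```bash
python3 -m pendant '[{"claw":0,"dx":0,"dy":8,"dz":0,"twist":0},{"claw":0,"dx":0,"dy":8,"dz":40,"twist":0},{"claw":0.3,"dx":0,"dy":-30,"dz":65,"twist":0},{"claw":0.7,"dx":-1,"dy":-70,"dz":65,"twist":-0.02},{"claw":0.7,"dx":-2,"dy":-110,"dz":65,"twist":-0.05},{"claw":0.7,"dx":-4,"dy":-150,"dz":65,"twist":-0.05},{"claw":0.7,"dx":-4,"dy":-167,"dz":65,"twist":-0.05},{"claw":0.7,"dx":-4,"dy":-167,"dz":65,"twist":-0.05}]'; python3 - <<'E'
from h import *
p,d=eyes.snapshot("scene"); q,_=eyes.snapshot("top"); np.save("d1.npy",d)
a=cv2.resize(p[150:290,230:400],(680,560)) 
cv2.imwrite("pics/s2.png",a); cv2.imwrite("pics/t2.png",q)
print(nets.place_of("scene","toggle_tip"),nets.place_of("top","toggle_tip"))
M=np.array([.5966,.0318]);
for s in(1,-1):
  y=s*.0156; print(proj("scene",[*(M+[-.0965-.103*y,-.0099+.995*y]),.079]),proj("top",[*(M+[-.0965-.103*y,-.0099+.995*y]),.079]))
s=r.get_state(); print(s["tool_pos"],s["eef_rot"])
E
```

```text
clock: 4.15
tool_pos: [0.4941, -0.1342, 0.1314]
eef_rot: [-0.005, 1.0, -0.001, -0.0]
contact_force: [-0.5, 0.0, 1.1]
opening: 0.526
finger_force: 0.0
[{'position': [0.4283, 0.5285], 'confidence': 0.55}] [{'position': [0.468, 0.5813], 'confidence': 0.45}]
[261.77592017 210.38132091] [287.16250482 232.86003085]
[274.17164076 214.46661129] [300.08795175 231.65436535]
[ 0.49489647 -0.1290277   0.13177912] [-9.38046036e-03  9.99955644e-01  8.37079410e-04  1.24398400e-04]
```

View pics/s2.png

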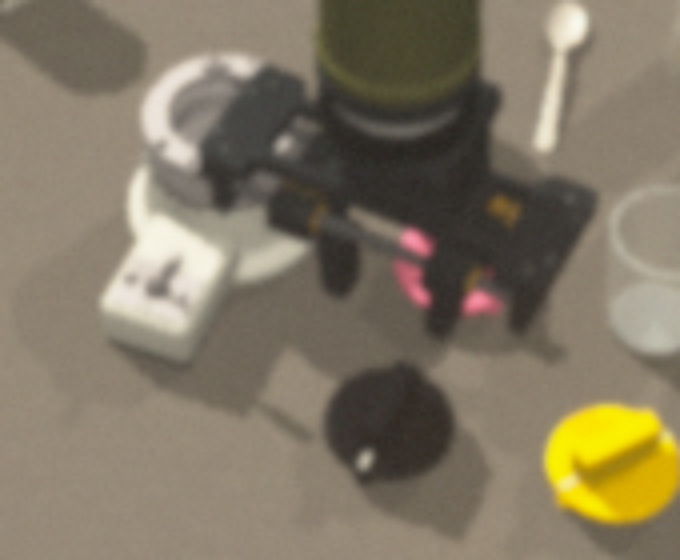

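The toggle's tip is now at scene (271,214), which matches the "on" prediction. Descending on the black lid.

```bash
python3 -m pendant '[{"claw":0.7,"dx":0,"dy":0,"dz":-35,"twist":0},{"claw":0.7,"dx":0,"dy":0,"dz":-65,"twist":0},{"claw":0.7,"dx":0,"dy":0,"dz":-65,"twist":0},{"claw":0.7,"dx":0,"dy":0,"dz":-65,"twist":0}]'; python3 - <<'E'
from h import *
print([r.get_state()["tool_pos"] for _ in range(1)]); p,d=eyes.snapshot("top"); s=r.get_state();print(s["tool_pos"],s["eef_rot"])
E
```

```text
clock: 4.75
tool_pos: [0.4946, -0.13, 0.0669]
eef_rot: [-0.009, 1.0, 0.0, -0.0]
contact_force: [0.2, 0.3, -0.7]
opening: 0.702
finger_force: 0.0
[array([ 0.4945547 , -0.13004577,  0.06691844])]
[ 0.495178   -0.13048113  0.06761741] [-8.54311526e-03  9.99963371e-01  2.37312726e-04  4.63354852e-04]
```

```bash
python3 -m pendant '[{"claw":0.7,"dx":-1,"dy":-3,"dz":-20,"twist":0},{"claw":0.7,"dx":-1,"dy":-3,"dz":-42,"twist":0},{"claw":0.7,"dx":-1,"dy":-3,"dz":-42,"twist":0},{"claw":0.1,"dx":-1,"dy":-3,"dz":-42,"twist":0},{"claw":0,"dx":-1,"dy":-3,"dz":-42,"twist":0},{"claw":0,"dx":-1,"dy":-3,"dz":-42,"twist":0},{"claw":0,"dx":-1,"dy":-3,"dz":-42,"twist":0},{"claw":0,"dx":-1,"dy":-3,"dz":-42,"twist":0}]' 40; python3 -m pendant '[{"claw":0,"dx":0,"dy":0,"dz":0,"twist":0}]'
```

```text
clock: 5.6
tool_pos: [0.4937, -0.1348, 0.0252]
eef_rot: [-0.008, 1.0, -0.0, 0.0]
contact_force: [0.6, 0.5, 0.2]
opening: 0.268
finger_force: 0.0
clock: 5.7
tool_pos: [0.4937, -0.1346, 0.0249]
eef_rot: [-0.008, 1.0, 0.0, 0.0]
contact_force: [0.3, 0.4, 2.0]
opening: 0.181
finger_force: 10.1
```

```bash
python3 -m pendant '[{"claw":0,"dx":0,"dy":0,"dz":5,"twist":0},{"claw":0,"dx":0,"dy":0,"dz":40,"twist":0},{"claw":0,"dx":0,"dy":0,"dz":80,"twist":0.08},{"claw":0,"dx":10,"dy":20,"dz":115,"twist":0.18},{"claw":0,"dx":30,"dy":55,"dz":130,"twist":0.3},{"claw":0,"dx":50,"dy":90,"dz":130,"twist":0.42},{"claw":0,"dx":70,"dy":125,"dz":130,"twist":0.54},{"claw":0,"dx":90,"dy":150,"dz":130,"twist":0.61}]'; python3 -m pendant '[{"claw":0,"dx":12,"dy":16,"dz":0,"twist":0},{"claw":0,"dx":12,"dy":16,"dz":0,"twist":0},{"claw":0,"dx":12,"dy":16,"dz":0,"twist":0},{"claw":0,"dx":12,"dy":16,"dz":0,"twist":0}]'; python3 - <<'E'
from h import *
p,d=eyes.snapshot("scene"); q,e=eyes.snapshot("top")
a=cv2.resize(p[130:250,220:360],(700,600)); cv2.imwrite("pics/s3.png",a)
cv2.imwrite("pics/t3.png",cv2.resize(q[150:260,240:350],(600,600)))
s=r.get_state(); print(s["tool_pos"],s["eef_rot"],s["opening"],s["finger_force"],s["contact_force"])
print(np.rad2deg(2*np.arctan2(s["eef_rot"][1],s["eef_rot"][0]))-180)
E
```

```text
clock: 6.5
tool_pos: [0.5837, 0.0181, 0.1554]
eef_rot: [-0.31, 0.951, 0.001, 0.0]
contact_force: [0.6, -1.0, -1.0]
opening: 0.177
finger_force: 40.0
clock: 6.9
tool_pos: [0.5943, 0.0291, 0.1544]
eef_rot: [-0.307, 0.952, -0.001, -0.001]
contact_force: [0.4, -0.5, -0.8]
opening: 0.176
finger_force: 40.0
[0.59469127 0.0294104  0.15460099] [-3.06679272e-01  9.51812440e-01 -5.32248183e-04 -7.87057292e-04] 0.17805275886898317 39.98533124104142 [ 0.3909424   0.19022488 -0.62256429]
35.718459669828064
```

View pics/s3.png

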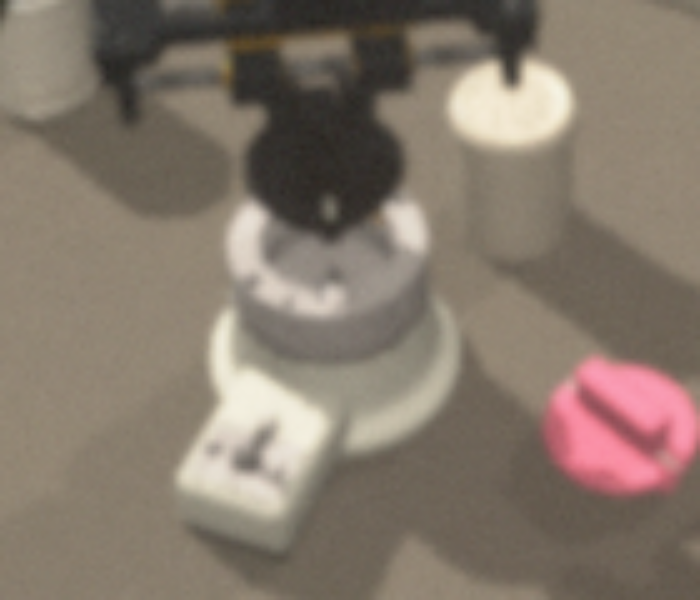

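Toggle stands on (tip right); the lid is gripped and hovers over the collar. A quick cross-check of both centres in the scene depth.

```bash
python3 - <<'E'
from h import *
from scipy.optimize import least_squares
def rim(P,rad):
    h=cv2.convexHull(P.astype(np.float32))[:,0]
    return least_squares(lambda p:np.hypot(*(h-p).T)-rad,P.mean(0),loss="soft_l1",f_scale=.001).x
for n in("scene","top"):
    d=np.load(f"d_{n}.npy"); X=cloud(n,d); m=(d>0)&(abs(X[...,2]-.095)<.004)&(np.hypot(X[...,0]-.596,X[...,1]-.032)<.055)
    P=X[m][:,:2]; print(n,"collar",m.sum(),rim(P,.047))
    b=(d>0)&(X[...,2]<.085)&(np.hypot(X[...,0]-.596,X[...,1]-.032)<.036)&(X[...,2]>.03); print(" inner",b.sum(),X[b][:,:2].mean(0))
    f=(d>0)&(abs(X[...,2]-.022)<.004)&(np.hypot(X[...,0]-.494,X[...,1]+.133)<.045); print(" lid start",rim(X[f][:,:2],.0375))
p,d=eyes.snapshot("scene"); X=cloud("scene",d); s=r.get_state()["tool_pos"]
dark=(p.max(2)<70)
for lo,hi in((-.008,-.001),):
    m=(d>0)&(X[...,2]>s[2]+lo-.003)&(X[...,2]<s[2]+hi+.001)&(np.hypot(X[...,0]-s[0],X[...,1]-s[1])<.045)
    print("held cap",m.sum(),rim(X[m][:,:2],.0375),"z",np.median(X[m][:,2]),"tcp",s)
E
```

```text
scene collar 529 [0.59619115 0.03179557]
 inner 345 [0.61208692 0.04230876]
 lid start [ 0.49452135 -0.13283709]
top collar 547 [0.59588909 0.03177611]
 inner 561 [0.59917579 0.03277454]
 lid start [ 0.49405686 -0.13333988]
held cap 329 [0.59501021 0.02984312] z 0.15173379268326115 tcp [0.5948901  0.02975338 0.15471369]
```

```bash
python3 -m pendant '[{"claw":0,"dx":1.5,"dy":2,"dz":0,"twist":0},{"claw":0,"dx":1.5,"dy":2,"dz":-12,"twist":0},{"claw":0,"dx":1.5,"dy":2,"dz":-24,"twist":0},{"claw":0,"dx":1.5,"dy":2,"dz":-30,"twist":0},{"claw":0,"dx":1.5,"dy":2,"dz":-34,"twist":0},{"claw":0,"dx":1.5,"dy":2,"dz":-38,"twist":0},{"claw":0,"dx":1.5,"dy":2,"dz":-38,"twist":0}]'
```

```text
clock: 7.75
tool_pos: [0.5967, 0.0332, 0.1162]
eef_rot: [-0.308, 0.952, 0.0, -0.0]
contact_force: [0.1, -1.1, -1.0]
opening: 0.178
finger_force: 40.0
```

```bash
python3 -m pendant '[{"claw":0,"dx":0,"dy":-1,"dz":-3,"twist":0},{"claw":0,"dx":0,"dy":-1,"dz":-6,"twist":0},{"claw":0,"dx":0,"dy":-1,"dz":-9,"twist":0},{"claw":0,"dx":0,"dy":-1,"dz":-9,"twist":0}]'
```

```text
clock: 8.15
tool_pos: [0.5968, 0.0323, 0.1074]
eef_rot: [-0.308, 0.952, 0.0, -0.0]
contact_force: [-0.5, 0.7, -1.1]
opening: 0.177
finger_force: 40.0
```

```bash
python3 -m pendant '[{"claw":0,"dx":0,"dy":0,"dz":-1.5,"twist":0},{"claw":0,"dx":0,"dy":0,"dz":-3,"twist":0},{"claw":0,"dx":0,"dy":0,"dz":-3.5,"twist":0},{"claw":0,"dx":0,"dy":0,"dz":-3.5,"twist":0}]'
```

```text
clock: 8.55
tool_pos: [0.597, 0.0323, 0.1042]
eef_rot: [-0.308, 0.952, 0.0, -0.0]
contact_force: [0.5, 1.1, -1.5]
opening: 0.175
finger_force: 40.0
```

```bash
python3 -m pendant '[{"claw":0,"dx":0,"dy":0,"dz":0,"twist":-0.07},{"claw":0,"dx":0,"dy":0,"dz":0,"twist":-0.14},{"claw":0,"dx":0,"dy":0,"dz":0,"twist":-0.21},{"claw":0,"dx":0,"dy":0,"dz":0,"twist":-0.28},{"claw":0,"dx":0,"dy":0,"dz":0,"twist":-0.35},{"claw":0,"dx":0,"dy":0,"dz":0,"twist":-0.42},{"claw":0,"dx":0,"dy":0,"dz":0,"twist":-0.42}]'; python3 - <<'E'
from h import *
s=r.get_state(); print(s["moment"],s["contact_force"])
E
python3 -m pendant '[{"claw":0,"dx":0,"dy":0,"dz":0,"twist":-0.05},{"claw":0,"dx":0,"dy":0,"dz":0,"twist":-0.1},{"claw":0,"dx":0,"dy":0,"dz":0,"twist":-0.1},{"claw":0,"dx":0,"dy":0,"dz":0,"twist":-0.1}]'; python3 - <<'E'
from h import *
p,d=eyes.snapshot("scene"); cv2.imwrite("pics/s4.png",cv2.resize(p[130:250,220:360],(700,600))); q,_=eyes.snapshot("top"); cv2.imwrite("pics/t4.png",cv2.resize(q[150:260,240:350],(600,600)))
s=r.get_state(); print(s["tool_pos"],s["moment"],s["contact_force"],s["finger_force"])
print(np.rad2deg(2*np.arctan2(s["eef_rot"][1],s["eef_rot"][0]))-180)
E
```

```text
clock: 9.25
tool_pos: [0.5971, 0.0327, 0.1043]
eef_rot: [-0.103, 0.995, 0.0, 0.0]
contact_force: [0.1, 0.7, -2.1]
opening: 0.178
finger_force: 40.0
[ 0.18705463 -0.0615137   0.08655336] [ 0.13170693  0.70454642 -2.13461362]
clock: 9.65
tool_pos: [0.5972, 0.0327, 0.1043]
eef_rot: [-0.054, 0.999, 0.0, 0.0]
contact_force: [0.5, 0.8, -2.1]
opening: 0.179
finger_force: 40.0
[0.59719013 0.0326626  0.10432382] [ 0.28439942 -0.08280014  0.11050689] [ 1.07703758  1.05049786 -1.66979614] 39.989573964849114
6.123329374230195
```

View pics/s4.png

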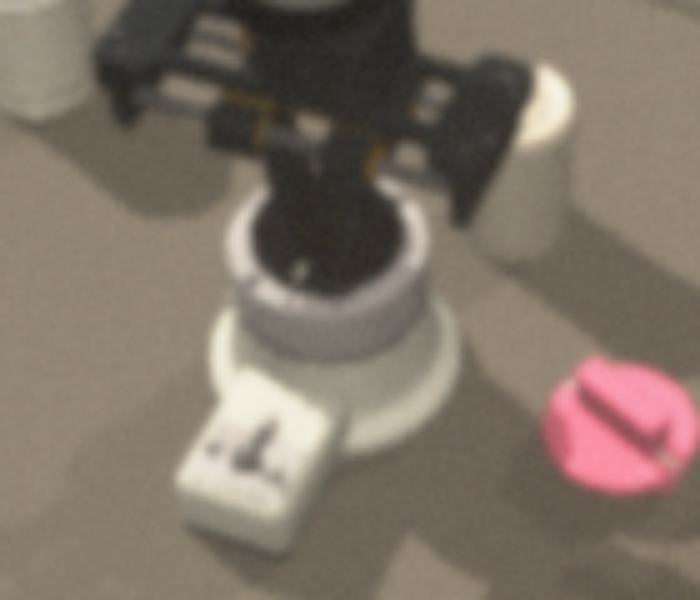

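The lid is seated in the collar, its pointer strip at (300,270) aimed at the front pulse bar; the torque of 0.11 N m matches the spring at pulse. I'll measure the pointer angle numerically.

```bash
python3 - <<'E'
from h import *
p,d=eyes.snapshot("scene"); X=cloud("scene",d); M=np.array([.5963,.0318])
m=(d>0)&(abs(X[...,2]-.095)<.004)&(np.hypot(X[...,0]-.5963,X[...,1]-.0318)<.055)&(np.hypot(X[...,0]-.5963,X[...,1]-.0318)>.041); print("collar z",np.median(X[m][:,2]))
c=(p.max(2)<70)&(d>0)&(np.hypot(X[...,0]-.5963,X[...,1]-.0318)<.037)&(X[...,2]<.108)&(X[...,2]>.095); print("cap z (expect .101)",np.median(X[c][:,2]))
g=p.min(2).astype(int); sub=g[178:188,274:288]; print(sub)
for a in(-4,2,6,10,14): 
  t=np.deg2rad(a); print(a,[np.round(proj("scene",[*(M-k*np.array([np.cos(t),np.sin(t)])),z]),1) for k,z in((.025,.125),(.026,.115))])
s=r.get_state(); print(s["moment"][2],s["tool_pos"],s["qd"].round(3))
E
```

```text
collar z 0.09551599410078238
cap z (expect .101) 0.10181651697597682
[[ 50  41  41  44  41  35  37  42  39  39  36  34  39  38]
 [ 41  49  43  45  40  42  43  40  37  38  39  42  39  40]
 [ 43  47  48  38  46  45  40  40  38  36  41  42  41  41]
 [ 50  48  43  49  50  47  53  46  42  40  38  40  37  41]
 [ 52  47  44  49  50  67  76  64  49  41  39  38  42  41]
 [ 58  52  49  48  69  83  93  71  50  42  45  40  44  43]
 [ 79  61  50  57  76  95  96  74  45  44  39  43  39  42]
 [111  81  59  60  74  90  81  64  42  46  41  41  45  41]
 [152 116  91  76  73  79  66  51  46  45  49  47  46  43]
 [177 157 133 109  89  80  69  60  59  54  50  46  53  43]]
-4 [array([278.6, 176.5]), array([278.6, 179.7])]
2 [array([279.5, 176.9]), array([279.6, 180.1])]
6 [array([280.2, 177.1]), array([280.3, 180.4])]
10 [array([280.9, 177.3]), array([281. , 180.6])]
14 [array([281.7, 177.5]), array([281.8, 180.7])]
0.10887103572877313 [0.59720921 0.0326742  0.10434258] [ 0.    -0.002  0.001 -0.    -0.001  0.001 -0.004]
```

```bash
python3 -c "
from plant import r
print(r.finish_job())"
```

```text
the job is handed in; nothing more can be done
None
```

The job is handed in at about 10 s: toggle on, lid down in the collar, and the gripper still holding it at about 6° with 40 N, against an estimated pulse mark of 5.9°; spring torque read about 0.11 N m, nothing touched the bystanders as far as the pictures show, and no verdict came back.

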